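# Set up the gluing place: straightedge on the carton edge, safety cap off the glue bottle

## Task

Get the carton blanks ready for gluing: take the steel straightedge by its grip, lay it flat on the bench flush against the long edge of the blanks that faces the robot, roughly centred on that edge, and let go of it. Then open the glue bottle: press its push-and-turn safety cap down, twist it about a quarter turn counter-clockwise (seen from above) while it is down, lift it off, and finish while still holding the cap upright in the gripper, straight above the bottle with a clear gap of 5 cm or more between the cap and the bottle mouth. Leave the jar, the gift box and the twine spool alone, and do not shift the straightedge again.

Things in the scene. Friction and masses are not known exactly. Their poses are not given: they have to be found in the camera images.
- rule_grip (a point): Centre of the loose steel straightedge (0.22 kg), 21 mm above its underside. Steel strip 40 mm wide (x), 220 mm long (y), 6 mm thick, lying flat on the bench; on its middle stands a black grip bar 12 mm thick (x), 90 mm long (y), from 6 to 42 mm above the underside. z up. It is the same either way round and either long edge may be used.
- rule: The straightedge itself, same axes as rule_grip; origin at the centre of its underside.
- board_edge (a point): Middle of the lower long edge, facing the robot, of a fixed flat stack of brown carton blanks 120 mm deep (x), 200 mm long (y), 10 mm high. The point is at bench height; x points level into the stack, y along the edge. A steel clamp bar, up to 18 mm high, lies along the far edge. With the straightedge flush, its centre is 20 mm in front of this edge.
- cap_grip (a point): Centre of the upright grip bar on the round white safety cap of the glue bottle, about 150 mm above the bench with the cap on. Bar 44 mm long (x), 12 mm thick (y), 30 mm high: 15 mm below to 15 mm above this point. It stands on the cap's flat top, a disc 56 mm in diameter 15 mm below this point; the skirt reaches to 37 mm below it. z up.
- cap: The cap (loose, 35 g), axes as cap_grip, origin 37 mm below it at the rim. Bayonet lock: a spring (4 N at rest, 8.5 N pressed home) holds the cap up in notches; unpressed it neither turns nor lifts. Pressed 5 mm or more (hard stop at 6.5 mm) it turns counter-clockwise from above, not clockwise. Turned 45 to 135 degrees (aim for 80) it can be lifted off.
- bottle_mouth (a point): Centre of the mouth (neck top) of the amber glue bottle, 125 mm above the bench; neck 34 mm wide, 44 mm over its lugs. The bottle, 66 mm in diameter, stands in a round grey holder, 90 mm wide, screwed to the bench: it cannot move or turn. z up. With the cap locked on, the cap's x axis lies along this x axis and cap_grip is 25 mm above this point.
- bottle: The glue bottle with its holder (fixed), origin on the bench at its axis, same axes as bottle_mouth.
- jar: Bystander: clear jar with a plain round flat white lid (no grip bar), 68 mm wide, 100 mm high; origin at the centre of its underside. It and the glue bottle may have swapped places.
- giftbox: Bystander: white gift carton with red band and cord loop, 80 x 80 mm, 125 mm high over all, origin at the centre of its underside.
- spool: Bystander: red spool of twine standing upright, 60 mm wide, 50 mm high, origin at the centre of its underside.
There are look-alikes about, which are no part of the job. What is shaped like the bottle but blue, turquoise or yellow is not meant.

How it is judged:
By the outcome, as a careful person would: the job done as asked, in the order asked, and still so for the second after the job is handed in, while the arm keeps its last pose, push and grip.
It also fails if it takes over 54 s, if anything falls off the work surface, if the arm or the gripper's body presses on something with over 40 N, if the wrist force passes 120 N, or if a joint passes its speed limit or range.

## Robot

A 7-joint arm with a two-finger parallel gripper is mounted at the origin on the work surface. World frame = base frame: x ahead of the robot, y to its left, z up, the work surface at z = 0. Lengths are in mm, angles in degrees, forces in N, time in s.
With the tool pointing down it reaches from about 425 to 875 mm from the base axis. Payload 8.4 kg.
Tool frame: the origin (TCP) lies midway between the tips of the shut fingers; the grasp point (between the pads) lies 19 mm behind it; y points along the fingers, z is the direction in which the jaws open and shut, and the axes are right-handed (so a half turn about y gives the same grasp; the last joint's range is limited). The gripper opens to 87 mm and grips with 3 to 60 N. Pads are 19 mm wide; open, the fingers measure 117 mm over their backs; the gripper's body (75 mm by 190 mm) begins 51 mm behind the grasp point.
Start: joints at [71.379, 19.091, 2.286, 83.961, -0.768, 76.965, -3.352], TCP at [145.505, -633.475, 197.446] pointing down, gripper open.
Joint ranges: [-147.57, 147.57], [-21.85, 119.76], [-74.77, 79.35], [14.55, 137.4], [-85.83, 265.84], [4.83, 119.75], [-152.11, 152.11]. Speed limits (degrees/s): [127.2, 127.2, 159.86, 159.86, 180, 180, 180].

## Interface

Orientations are given as [roll, pitch, yaw] about the fixed x, y, z axes, in that order (R = Rz(yaw) Ry(pitch) Rx(roll)).
In Python, from cell import env gives the robot as it stands.
- The arm moves only by the shell command python3 -m crank 'ROWS'. ROWS is a JSON object of lists of equal length, an entry for each row: "hand": the gripper's target within -1 to 1 (fully open at 1, half-way at 0, shut at -1); "slide": the shift along the tool's x, y, z normalised to -1 to 1, where 1 is 20 cm, a list of three; "dr": the turn, a rotation vector about the tool's x, y, z normalised to -1 to 1, where 1 is 180 degrees, a list of three. A call has 1 to 20 rows; each row is the pose to reach, as a shift and turn from the pose measured when the call began, along the tool's axes at that moment, turning the shorter way round; what a row does not reach only later rows make up. A row lasts 1/8 s, in which the tool goes at most 62.5 mm and 10.7 degrees, less where a joint would pass 70% of its speed; a pose out of reach is approached as far as the arm can. A call with a number of a shift or a turn outside -1 to 1 is refused whole. A call with a gripper value outside its range is refused whole. The fingers move at their own pace and stop on an object; the grip force is fixed at half the most. Time passes only in rows, so rows that repeat a pose let the fingers close. It gives the time, the measured TCP pose, the force and the opening at its end, in the units of the state.
- env.state(): the state, without advancing time (a new reading comes with each control period).
- env.read_camera(name): name is "side" or "top" or "wrist"; returns a dict with "image" (480x640x3 uint8, red, green, blue), "fov_y" (degrees; the focal length in pixels is half the picture's height over the tangent of half this angle, whatever the lens; pixels are square), "cx", "cy" (the principal point, pixels), "k1" (the pictures are not rectified: a ray, as slopes to the right and down, at radius r is drawn at 1 + k1 r^2 times it, then the intrinsics apply), "R" (3x3) and "t" (3): a world point X has camera coordinates R X + t. Camera axes: x right, y down, z forward; pixel columns grow to the right and rows downward; lengths in mm; the calibration is good to about 2 mm. A picture is of the moment at which its call begins. There is no depth.
- env.job_done(): hands the job in, once; it reports no verdict.
The state is a dict: "clock": time; "joint_pos": joint angles; "dq": joint speeds; "joint_efforts": joint torques, N m; "eef_pos": TCP position; "tcp_rot": TCP orientation; "wrist_force": force on the tool from outside, world axes, zero at the start; "ft_torque": the same for the moment, N m; "width": finger opening in mm.
Only numpy, scipy, OpenCV 4.12 (cv2) and the standard library are available. Lean on these libraries where they do the work, as an engineer would, in place of code of your own. Each camera call takes 0.05 s, during which the arm holds its last target.

## Working session

There is one attempt and no reset: what is moved stays moved. The work goes in short steps, Python scripts to look and compute and a shell command to move; the robot and the scene stay as the last step left them, time stands still between calls to the robot, and variables do not carry over. Pictures are saved under pics/ and viewed, and the job is handed in when it is done.

```bash
ls; mkdir -p pics; python3 - <<'E'
from cell import env
import cv2,pickle
s=env.state();print(s)
d={}
for n in ("side","top","wrist"):
    c=env.read_camera(n);d[n]=c
    cv2.imwrite(f"pics/{n}0.png",c["image"][:,:,::-1])
    print(n,{k:c[k] for k in c if k!="image"})
pickle.dump(d,open("c0.pkl","wb"))
E
```

```text
pics
{'clock': 0.0, 'joint_pos': array([71.38131963, 19.13265185,  2.28414446, 84.01250148, -0.76751478,
       76.96370525, -3.35010401]), 'dq': array([ 0.0355996 ,  0.10880343,  0.08829196, -0.04051431, -0.00661899,
        0.03832663,  0.09506482]), 'joint_efforts': array([-1.00074624e-05, -6.56353498e+01,  1.33485328e+00, -4.03790581e+01,
       -5.97855938e-02,  4.49588068e-02,  1.70726762e-04]), 'eef_pos': array([ 145.35552159, -633.01334481,  196.53678932]), 'tcp_rot': array([-9.00934011e+01, -6.48616203e-03, -1.67063874e+02]), 'wrist_force': array([-0.20506878, -1.11208257, -0.73532028]), 'ft_torque': array([-0.00535082, -0.05690241,  0.00031051]), 'width': 87.24249921284122}
side {'fov_y': 51.40012683487194, 'cx': 318.4370534668737, 'cy': 242.3688316710079, 'k1': 0.04620023347955997, 'R': array([[-0.93298043, -0.35963132, -0.01458881],
       [-0.27091944,  0.72836821, -0.62935078],
       [ 0.23696028, -0.58321957, -0.7769844 ]]), 't': array([ 525.28032042,  177.11739932, 1021.44816019])}
top {'fov_y': 52.53782236575023, 'cx': 312.938842770107, 'cy': 237.51769132341286, 'k1': -0.017487369977277727, 'R': array([[-0.00525934, -0.99985783,  0.01602082],
       [-0.98384772,  0.00230711, -0.17899257],
       [ 0.17893016, -0.01670343, -0.98371998]]), 't': array([  67.52315301,  568.5335637 , 1065.88305062])}
wrist {'fov_y': 62.11541683048482, 'cx': 319.9554873234166, 'cy': 241.09302983271652, 'k1': -0.07117789850805054, 'R': array([[ 0.22351449, -0.97469966, -0.0013566 ],
       [-0.92728843, -0.21307071,  0.30779383],
       [-0.3002956 , -0.06753843, -0.95145211]]), 't': array([-650.00977402,  -37.25265163,  392.19841075])}
```

View pics/side0.png

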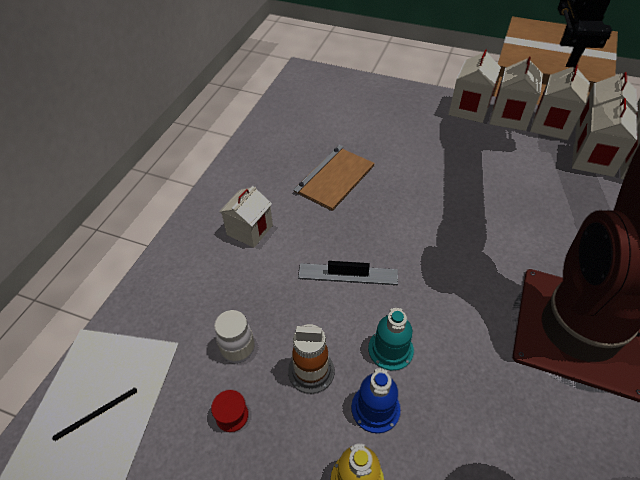

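View pics/top0.png

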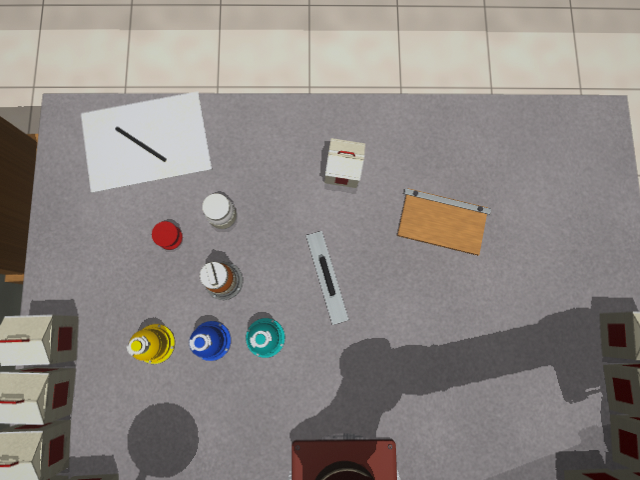

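View pics/wrist0.png

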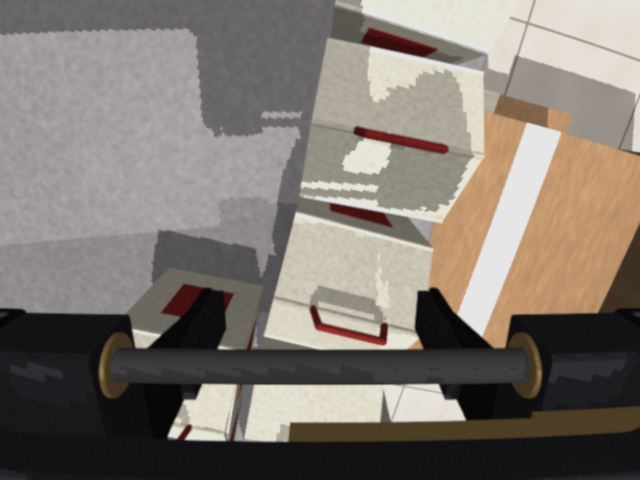

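The side view shows the rule at about (348,273), the board at (337,179), the amber bottle at (310,355) and the jar at (235,335). The top view shows the rule at (327,277), the board at (443,222), the amber bottle's cap at (214,276) and the jar at (217,208).

Look-alikes:
- **Rule grip:** the black pen on the paper at top (140,143).
- **Glue cap:** the jar's white lid at top (217,208), which has no bar, and the teal (265,337), blue (208,341) and yellow (145,345) bottles.
- **Board:** the brown box by the side-table at side (560,45).

By the description I choose the steel strip at (327,277), the amber bottle at (214,276) and the brown stack at (443,222).

```bash
cat > h.py <<'E'
import numpy as np,cv2,pickle
def ray(c,u,v):
    f=240/np.tan(np.radians(c["fov_y"]/2))
    K=np.array([[f,0,c["cx"]],[0,f,c["cy"]],[0,0,1.]])
    p=cv2.undistortPoints(np.array([[[u,v]]],float),K,np.array([c["k1"],0,0,0.]))[0,0]
    R=np.array(c["R"]);t=np.array(c["t"])
    return -R.T@t, R.T@np.array([p[0],p[1],1.])
def onz(c,u,v,z):
    o,d=ray(c,u,v);return o+d*(z-o[2])/d[2]
def tri(ps):
    A=np.zeros((3,3));b=np.zeros(3);L=[]
    for c,u,v in ps:
        o,d=ray(c,u,v);d=d/np.linalg.norm(d);P=np.eye(3)-np.outer(d,d);A+=P;b+=P@o;L.append((o,P))
    x=np.linalg.solve(A,b);return x,[np.linalg.norm(P@(x-o)) for o,P in L]
def proj(c,X):
    f=240/np.tan(np.radians(c["fov_y"]/2));R=np.array(c["R"]);t=np.array(c["t"])
    K=np.array([[f,0,c["cx"]],[0,f,c["cy"]],[0,0,1.]])
    return cv2.projectPoints(np.array([X],float),cv2.Rodrigues(R)[0],t,K,np.array([c["k1"],0,0,0.]))[0][0,0]
E
python3 - <<'E'
import pickle,cv2,numpy as np
d=pickle.load(open('c0.pkl','rb'))
def crop(n,x0,y0,w,h,k): 
    return cv2.resize(d[n]["image"][y0:y0+h,x0:x0+w,::-1],None,fx=k,fy=k,interpolation=cv2.INTER_CUBIC)
a=crop("top",295,220,80,110,5);cv2.imwrite("pics/trule.png",a)
cv2.imwrite("pics/tboard.png",crop("top",385,180,120,85,6))
cv2.imwrite("pics/tcap.png",crop("top",180,240,80,70,8))
cv2.imwrite("pics/scap.png",crop("side",270,310,80,90,6))
cv2.imwrite("pics/sboard.png",crop("side",280,135,110,80,6))
cv2.imwrite("pics/srule.png",crop("side",285,250,125,45,6))
E
```

```text
(no output)
```

View pics/trule.png

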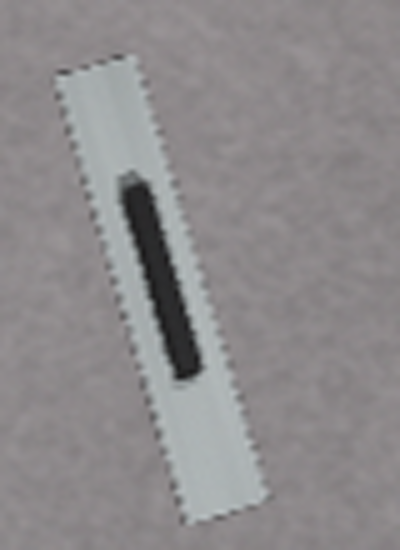

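View pics/tboard.png

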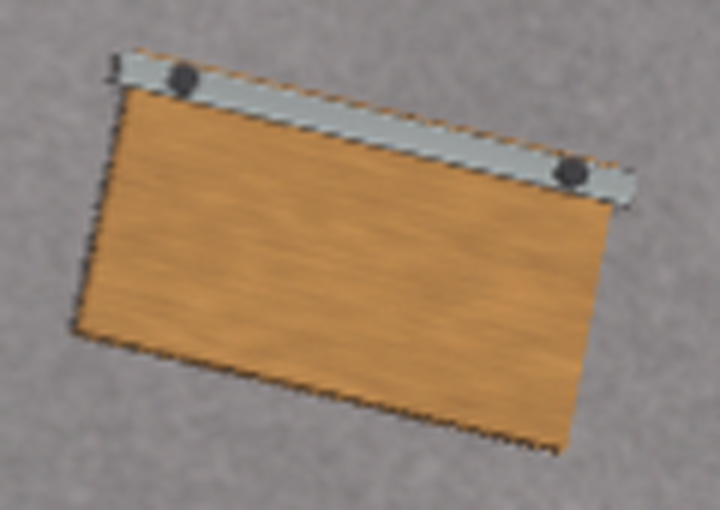

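View pics/tcap.png

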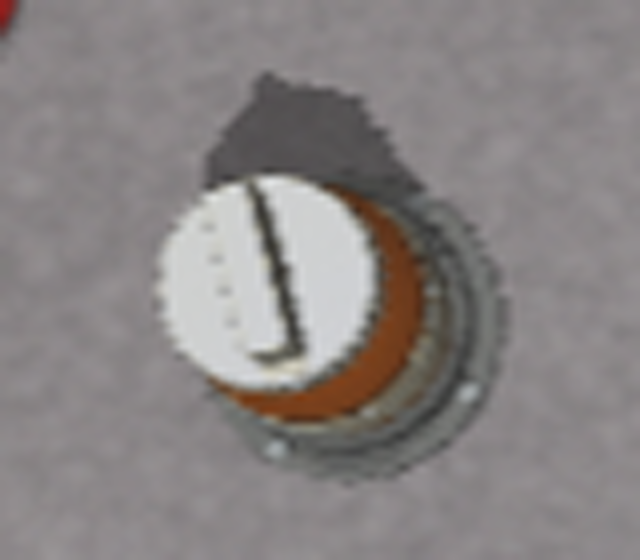

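View pics/scap.png

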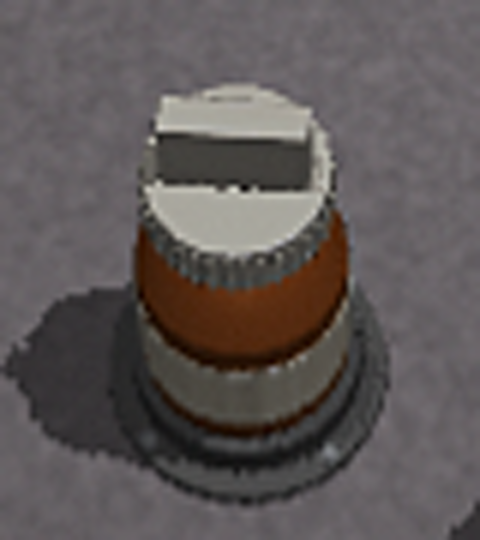

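View pics/sboard.png

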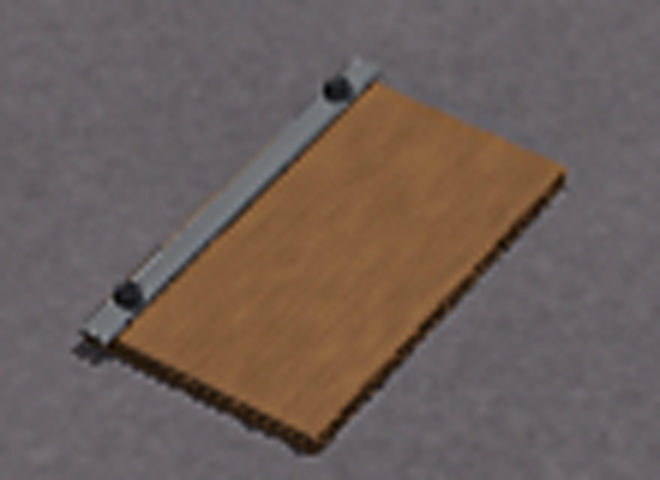

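View pics/srule.png

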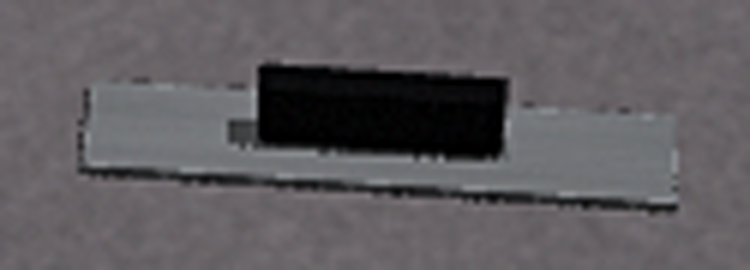

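The crops show the steel strip with its black bar, the brown stack with its clamp on the far side, and the amber bottle whose white cap carries an upright bar. My choice holds, so next I compute positions.

```bash
python3 - <<'E'
from h import *
np.set_printoptions(precision=1,suppress=True)
d=pickle.load(open('c0.pkl','rb'));T=d["top"];S=d["side"]
def px(p,off,k): return ((p[0]+.5)/k-.5+off[0],(p[1]+.5)/k-.5+off[1])
def rep(name,c,pts,off,k,z):
    P=np.array([onz(c,*px(p,off,k),z) for p in pts]);print(name);print(P[:,:2], "ctr",P[:,:2].mean(0));
    e=np.diff(np.vstack([P,P[:1]]),axis=0)[:,:2];print(" len",np.linalg.norm(e,axis=1),"ang",np.degrees(np.arctan2(e[:,1],e[:,0])))
rep("rule top",T,[(58,73),(135,56),(268,497),(190,523)],(295,220),5,6)
rep("rule side",S,[(88,85),(675,116),(677,203),(83,168)],(285,250),6,6)
rep("ruleblack top face side cam", S,[(260,66),(507,80)],(285,250),6,42)
rep("board top near",T,[(80,330),(560,448)],(385,180),6,10)
rep("board side near",S,[(315,438),(563,177)],(280,135),6,10)
rep("board side near z0",S,[(320,452),(565,183)],(280,135),6,0)
rep("bar side z165",S,[(158,132),(310,138),(310,108),(165,96)],(270,310),6,165)
rep("bar side z135",S,[(157,185),(308,190)],(270,310),6,135)
rep("bar top z165 right edge",T,[(250,182),(293,352)],(180,240),8,165)
# black grip mask top
im=T["image"].astype(int);m=(im.sum(2)<150);m[:, :300]=0;m[:,360:]=0;m[:225]=0;m[:335][330:]=0
m[330:]=0
r=cv2.minAreaRect(np.argwhere(m)[:,::-1].astype(np.float32));print(r,onz(T,*r[0],42))
# cap disc
im=T["image"];m=((im.min(2)>150)).astype(np.uint8);m[:255]=0;m[300:]=0;m[:,:190]=0;m[:,235:]=0
cs,_=cv2.findContours(m,0,2);c=max(cs,key=cv2.contourArea);e=cv2.fitEllipse(c);print(e,onz(T,*e[0],135))
E
```

```text
rule top
[[585.   80.7]
 [593.2  43.7]
 [384.3 -16.3]
 [372.6  20.1]] ctr [483.8  32. ]
 len [ 37.8 217.4  38.3 220.9] ang [ -77.5 -164.   107.8   15.9]
rule side
[[590.9  48.2]
 [380.4 -15.1]
 [369.3  22.5]
 [578.   84.1]] ctr [479.6  34.9]
 len [219.8  39.2 217.6  38.1] ang [-163.3  106.4   16.4  -70.3]
ruleblack top face side cam
[[523.8  42.5]
 [437.9  17.2]] ctr [480.9  29.9]
 len [89.5 89.5] ang [-163.6   16.4]
board top near
[[ 582.9 -138.7]
 [ 534.7 -328.6]] ctr [ 558.8 -233.6]
 len [195.9 195.9] ang [-104.2   75.8]
board side near
[[ 579.5 -136.8]
 [ 530.7 -322.8]] ctr [ 555.1 -229.8]
 len [192.3 192.3] ang [-104.7   75.3]
board side near z0
[[ 578.  -138.9]
 [ 531.3 -330.2]] ctr [ 554.6 -234.5]
 len [196.9 196.9] ang [-103.7   76.3]
bar side z165
[[490.1 288. ]
 [449.5 274.8]
 [452.8 265.9]
 [492.6 276.8]] ctr [471.2 276.4]
 len [42.7  9.5 41.3 11.5] ang [-161.9  -69.1   15.3  102.8]
bar side z135
[[491.5 289.2]
 [450.2 275.3]] ctr [470.8 282.3]
 len [43.6 43.6] ang [-161.5   18.5]
bar top z165 right edge
[[497.2 275.2]
 [454.  263.1]] ctr [475.6 269.2]
 len [44.9 44.9] ang [-164.2   15.8]
((326.80645751953125, 275.9092102050781), (38.991127014160156, 5.220123767852783), 73.49563598632812) [481.2  34.   42. ]
((212.31578063964844, 274.6455383300781), (22.701541900634766, 27.5267391204834), 83.37410736083984) [475.2 277.1 135. ]
```

```bash
cat >> h.py <<'E'
from scipy.spatial.transform import Rotation as Ro
def plan(env,p,yaw):
    """prints slide/dr to reach TCP p, tool down with yaw"""
    s=env.state();R0=Ro.from_euler('xyz',s["tcp_rot"],degrees=True)
    R1=Ro.from_euler('xyz',[-90,0,yaw],degrees=True)
    sl=R0.inv().apply(np.array(p)-s["eef_pos"])/200;dr=(R0.inv()*R1).as_rotvec()/np.pi
    np.set_printoptions(precision=4,suppress=True)
    print("t",s["clock"],"pos",s["eef_pos"],"rot",s["tcp_rot"],"w",s["width"],"F",s["wrist_force"],"j",s["joint_pos"]);print("slide",sl,"dr",dr,"dist",np.linalg.norm(sl)*200)
E
python3 - <<'E'
from cell import env
from h import *
plan(env,[250,-500,300],-160)
plan(env,[330,-480,300],-150)
E
```

```text
t 0.15 pos [ 145.4066 -633.1386  196.787 ] rot [ -90.0684   -0.0068 -167.0621] w 87.03338148579017 F [0.0053 0.3627 0.3201] j [71.3795 19.1212  2.2834 83.9983 -0.7649 76.9644 -3.3517]
slide [-0.6587 -0.5155 -0.5323] dr [ 0.0004 -0.0392  0.    ] dist 198.28918711239263
t 0.15 pos [ 145.4066 -633.1386  196.787 ] rot [ -90.0684   -0.0068 -167.0621] w 87.03338148579017 F [0.0053 0.3627 0.3201] j [71.3795 19.1212  2.2834 83.9983 -0.7649 76.9644 -3.3517]
slide [-1.0709 -0.5155 -0.5402] dr [ 0.0004 -0.0948 -0.    ] dist 261.11126422702006
```

```bash
python3 -m crank '{"slide":[[0,-0.15,0],[0,-0.35,0],[-0.15,-0.5,-0.1],[-0.35,-0.5,-0.2],[-0.55,-0.5,-0.3],[-0.75,-0.5,-0.42],[-0.9,-0.5,-0.5],[-0.95,-0.5,-0.54],[-0.95,-0.5,-0.54]],"dr":[[0,0,0],[0,0,0],[0,-0.02,0],[0,-0.03,0],[0,-0.04,0],[0,-0.05,0],[0,-0.05,0],[0,-0.05,0],[0,-0.05,0]],"hand":[1,1,1,1,1,1,1,1,1]}' ; python3 - <<'E'
from cell import env
from h import *
plan(env,[480,-320,280],-160)
E
```

```text
clock: 1.27
eef_pos: [306.2, -485.4, 296.9]
tcp_rot: [-90.1, -0.0, -158.0]
wrist_force: [-0.6, -0.7, 0.2]
width: 87.0
t 1.275 pos [ 306.2476 -485.4034  296.8557] rot [ -90.0735   -0.0148 -158.0304] w 87.00934550771639 F [-0.6483 -0.6838  0.1918] j [ 58.4893   8.6843  -5.9231  85.2899   0.8896  86.1467 -15.4577]
slide [-1.1151  0.0846 -0.4418] dr [0.0004 0.0109 0.0001] dist 240.4834704713545
```

```bash
python3 -m crank '{"slide":[[-0.12,0.02,-0.05],[-0.35,0.03,-0.14],[-0.6,0.05,-0.24],[-0.85,0.08,-0.34],[-0.97,0.08,-0.4],[-1,0.08,-0.42],[-1,0.08,-0.42]],"dr":[[0,0,0],[0,0.01,0],[0,0.01,0],[0,0.01,0],[0,0.01,0],[0,0.01,0],[0,0.01,0]],"hand":[1,1,1,1,1,1,1]}' ; python3 - <<'E'
from cell import env
from h import *
plan(env,[482,-140,260],-163)
E
```

```text
clock: 2.15
eef_pos: [459.2, -334.4, 280.9]
tcp_rot: [-90.1, -0.0, -159.9]
wrist_force: [-1.0, -1.0, -0.8]
width: 87.2
t 2.15 pos [ 459.1948 -334.392   280.8696] rot [ -90.0542   -0.0491 -159.9476] w 87.18948103271491 F [-0.9632 -1.0143 -0.7981] j [ 44.7574   8.6703 -14.9588  87.3221   2.2437  84.3746 -40.2086]
slide [-0.4405  0.1048 -0.8738] dr [0.0003 0.017  0.0003] dist 196.8346716470647
```

```bash
python3 -m crank '{"slide":[[-0.06,0.02,-0.12],[-0.18,0.04,-0.36],[-0.3,0.07,-0.6],[-0.4,0.1,-0.8],[-0.44,0.1,-0.87],[-0.44,0.1,-0.87]],"dr":[[0,0.01,0],[0,0.02,0],[0,0.02,0],[0,0.02,0],[0,0.02,0],[0,0.02,0]],"hand":[1,1,1,1,1,1]}' ; python3 - <<'E'
from cell import env
from h import *
c=env.read_camera("wrist");cv2.imwrite("pics/w1.png",c["image"][:,:,::-1]);pickle.dump(c,open("w1.pkl","wb"))
plan(env,[465,30,200],-163.7)
E
```

```text
clock: 2.9
eef_pos: [482.0, -142.0, 261.3]
tcp_rot: [-90.0, -0.0, -163.6]
wrist_force: [0.6, -0.4, 0.7]
width: 87.0
t 2.95 pos [ 481.8675 -143.0279  261.1967] rot [ -90.0025   -0.0537 -163.6812] w 87.3671646614661 F [-0.1466  0.6236  0.4914] j [ 34.6188   1.5758 -23.4883  97.1958   0.658   81.4082 -62.6416]
slide [-0.1624  0.3059 -0.854 ] dr [0.     0.0001 0.0003] dist 184.3046291956676
```

View pics/w1.png

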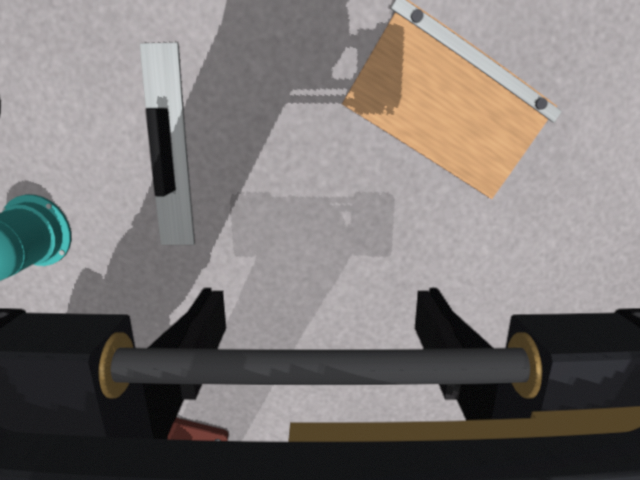

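The wrist view shows the rule with corners at about (141,43), (178,41), (194,243) and (161,245), and the board's near edge running from (343,102) to (491,198).

```bash
python3 - <<'E'
from h import *
np.set_printoptions(precision=1,suppress=True)
c=pickle.load(open('w1.pkl','rb'))
def rep(n,pts,z):
    P=np.array([onz(c,*p,z) for p in pts]);e=np.diff(np.vstack([P,P[:1]]),axis=0)[:,:2]
    print(n,P[:,:2].tolist(),"ctr",P[:,:2].mean(0),np.linalg.norm(e,axis=1),np.degrees(np.arctan2(e[:,1],e[:,0])))
rep("rule",[(141,43),(178,41),(194,243),(161,245)],6)
rep("grip",[(147,108),(166,107),(173,192),(156,195)],42)
rep("board",[(344,101),(491,196)],10)
im=c["image"]
a=im[90:210,330:510,::-1];cv2.imwrite("pics/w1b.png",cv2.resize(a,None,fx=4,fy=4,interpolation=cv2.INTER_CUBIC))
a=im[30:255,130:210,::-1];cv2.imwrite("pics/w1r.png",cv2.resize(a,None,fx=2.6,fy=2.6,interpolation=cv2.INTER_CUBIC))
E
```

```text
rule [[580.887459289109, 79.48464219415469], [592.707528520882, 42.04239153614573], [382.20094536122434, -17.531059673336884], [368.5173011808077, 20.126808969713366]] ctr [481.1  31. ] [ 39.3 218.8  40.1 220.5] [ -72.5 -164.2  110.    15.6]
grip [[521.8244792504487, 46.91836691434098], [527.8014043661123, 28.587427871356155], [445.88308806183153, 6.215203008934807], [437.7363635361241, 23.112810475498165]] ctr [483.3  26.2] [19.3 84.9 18.8 87.4] [ -71.9 -164.7  115.7   15.8]
board [[582.5193038564536, -139.41007761301262], [533.5571942675471, -329.2365715312662]] ctr [ 558.  -234.3] [196. 196.] [-104.5   75.5]
```

View pics/w1b.png

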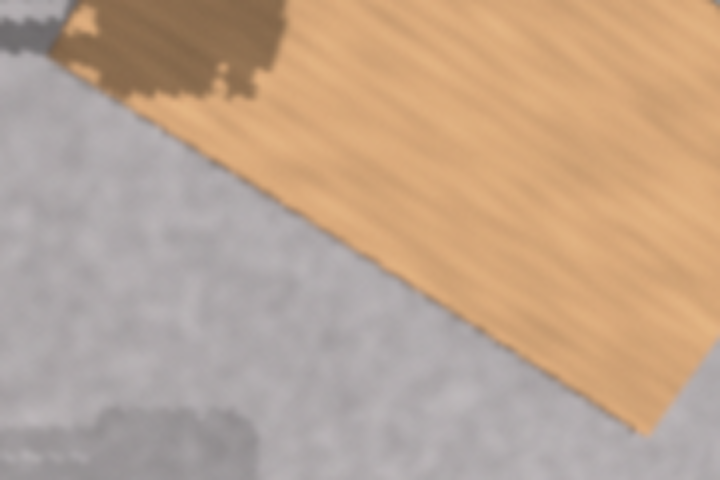

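View pics/w1r.png

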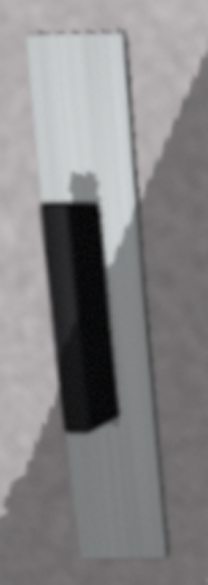

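```bash
python3 - <<'E'
from cell import env
from h import *
plan(env,[481.5,32,100],-164)
E
```

```text
t 2.95 pos [ 481.8675 -143.0279  261.1967] rot [ -90.0025   -0.0537 -163.6812] w 87.3671646614661 F [-0.1466  0.6236  0.4914] j [ 34.6188   1.5758 -23.4883  97.1958   0.658   81.4082 -62.6416]
slide [-0.2449  0.8058 -0.8404] dr [0.     0.0018 0.0003] dist 237.94803580231104
```

```bash
python3 -m crank '{"slide":[[-0.04,0.05,-0.12],[-0.1,0.2,-0.36],[-0.17,0.4,-0.6],[-0.23,0.6,-0.78],[-0.245,0.75,-0.84],[-0.245,0.806,-0.84],[-0.245,0.806,-0.84]],"dr":[[0,0,0],[0,0,0],[0,0.002,0],[0,0.002,0],[0,0.002,0],[0,0.002,0],[0,0.002,0]],"hand":[1,1,1,1,1,1,1]}' ; python3 - <<'E'
from cell import env
from h import *
plan(env,[481.5,32,15],-164)
c=env.read_camera("wrist");cv2.imwrite("pics/w2.png",c["image"][:,:,::-1])
E
```

```text
clock: 3.82
eef_pos: [481.7, 29.8, 99.9]
tcp_rot: [-90.0, -0.1, -164.2]
wrist_force: [0.3, -0.1, 0.0]
width: 86.9
t 3.825 pos [481.7331  29.7683  99.8648] rot [ -90.001    -0.1054 -164.2005] w 86.8843715974086 F [ 0.3204 -0.1469  0.0411] j [ 23.3749   6.6369 -33.8367 112.0919   4.1689  62.555  -86.4152]
slide [-0.0027  0.4243 -0.011 ] dr [ 0.     -0.0011  0.0006] dist 84.89443641128895
```

View pics/w2.png

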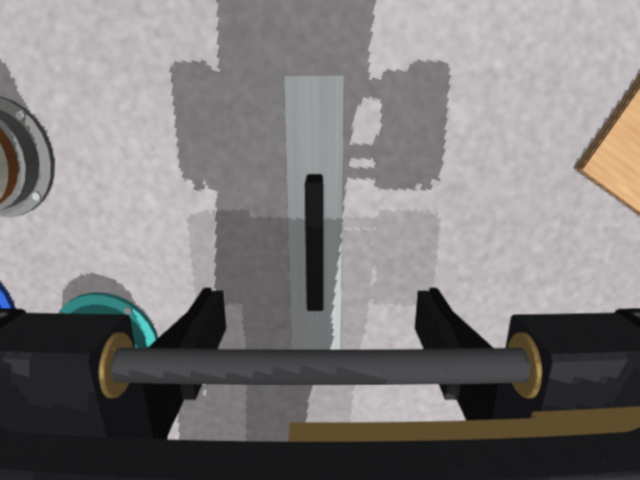

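The bar (314,243) lies between the fingers (midpoint about 321) and is aligned with them. The planned 2 mm correction covers the offset.

```bash
python3 -m crank '{"slide":[[0,0.1,-0.01],[0,0.22,-0.01],[0,0.33,-0.01],[0,0.4,-0.01],[0,0.425,-0.01],[0,0.425,-0.01],[0,0.425,-0.01],[0,0.425,-0.01],[0,0.425,-0.01],[0,0.425,-0.01],[0,0.425,-0.01],[0,0.425,-0.01]],"dr":[[0,0,0],[0,0,0],[0,0,0],[0,0,0],[0,0,0],[0,0,0],[0,0,0],[0,0,0],[0,0,0],[0,0,0],[0,0,0],[0,0,0]],"hand":[1,1,1,1,1,1,-1,-1,-1,-1,-1,-1]}' ; python3 - <<'E'
from cell import env
from h import *
plan(env,[481.5,32,80],-164)
E
```

```text
clock: 5.38
eef_pos: [481.7, 31.9, 15.7]
tcp_rot: [-90.0, -0.0, -164.2]
wrist_force: [-0.1, -1.2, 0.2]
width: 34.8
t 5.375 pos [481.6954  31.8833  15.6564] rot [ -89.9787   -0.0299 -164.201 ] w 34.76659812892057 F [-0.1196 -1.164   0.2076] j [ 21.4451  13.2565 -33.2938 116.6625   9.1494  52.5802 -90.9367]
slide [ 0.0009 -0.3217 -0.0007] dr [-0.0001 -0.0011  0.0002] dist 64.34399736792786
```

```bash
python3 -m crank '{"slide":[[0,0,0],[0,0,0],[0,0,0],[0,0,0],[0,0,0],[0,0,0],[0,-0.04,0],[0,-0.12,0],[0,-0.22,0],[0,-0.25,0],[0,-0.25,0]],"dr":[[0,0,0],[0,0,0],[0,0,0],[0,0,0],[0,0,0],[0,0,0],[0,0,0],[0,0,0],[0,0,0],[0,0,0],[0,0,0]],"hand":[-1,-1,-1,-1,-1,-1,-1,-1,-1,-1,-1]}' ; python3 - <<'E'
from cell import env
from h import *
c=env.read_camera("wrist");cv2.imwrite("pics/w3.png",c["image"][:,:,::-1])
plan(env,[530,-150,65],-135)
E
```

```text
clock: 6.75
eef_pos: [482.1, 31.7, 66.2]
tcp_rot: [-89.9, 0.0, -164.2]
wrist_force: [0.1, -0.5, -1.8]
width: 10.3
t 6.8 pos [481.6057  31.7387  65.569 ] rot [ -89.965    -0.0303 -164.2112] w 10.656329132995838 F [-0.3154  0.0869 -2.5134] j [ 22.75     9.0836 -33.9752 114.1897   5.988   58.4251 -88.2483]
slide [0.0144 0.0034 0.9402] dr [-0.0001 -0.1623  0.0002] dist 188.07256443472963
```

View pics/w3.png

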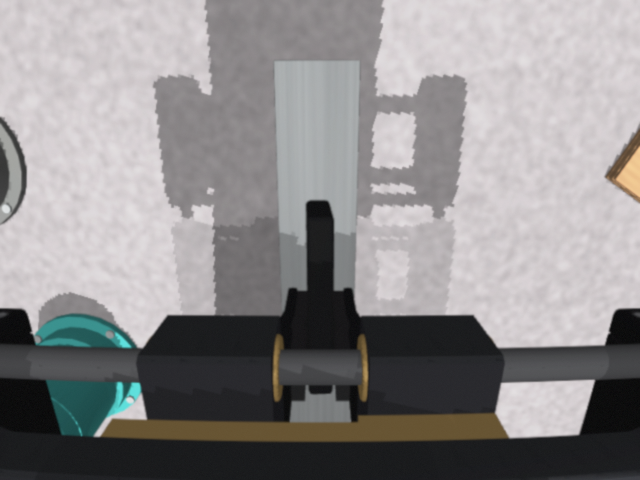

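The rule is held level with the bar at (319,230), width 10.5 mm and about 2.2 N of weight. I'll carry it to the board now.

```bash
python3 -m crank '{"slide":[[0,0,0.08],[0,0,0.22],[0.01,0,0.4],[0.01,0,0.6],[0.01,0,0.8],[0.01,0,0.91],[0.01,0,0.94],[0.01,0,0.94]],"dr":[[0,-0.01,0],[0,-0.04,0],[0,-0.07,0],[0,-0.11,0],[0,-0.14,0],[0,-0.16,0],[0,-0.162,0],[0,-0.162,0]],"hand":[-1,-1,-1,-1,-1,-1,-1,-1]}' ; python3 - <<'E'
from cell import env
from h import *
plan(env,[522,-225,50],-104.5)
E
```

```text
clock: 7.8
eef_pos: [530.5, -149.0, 65.1]
tcp_rot: [-90.1, -0.0, -135.1]
wrist_force: [0.5, 0.1, -1.9]
width: 10.7
t 7.8 pos [ 530.4581 -148.9921   65.1281] rot [ -90.0538   -0.0455 -135.1194] w 10.655210004302475 F [ 0.4883  0.0955 -1.9153] j [ 36.5713  16.6035 -29.418  105.413    9.2917  60.4242 -41.5605]
slide [0.2981 0.0757 0.2395] dr [ 0.0004 -0.1701  0.0002] dist 77.95891171184844
```

```bash
python3 -m crank '{"slide":[[0.03,0,0.03],[0.1,0.02,0.08],[0.18,0.04,0.15],[0.25,0.06,0.2],[0.29,0.076,0.235],[0.298,0.076,0.24],[0.298,0.076,0.24]],"dr":[[0,-0.02,0],[0,-0.05,0],[0,-0.1,0],[0,-0.14,0],[0,-0.165,0],[0,-0.17,0],[0,-0.17,0]],"hand":[-1,-1,-1,-1,-1,-1,-1]}' ; python3 - <<'E'
from cell import env
from h import *
for n in ("wrist","side"):
  c=env.read_camera(n);cv2.imwrite(f"pics/{n}4.png",c["image"][:,:,::-1]);pickle.dump(c,open(f"{n}4.pkl","wb"))
plan(env,[522,-225,17],-104.5)
E
```

```text
clock: 8.68
eef_pos: [522.2, -223.8, 50.1]
tcp_rot: [-90.1, 0.0, -104.5]
wrist_force: [1.0, 0.4, -1.4]
width: 10.4
t 8.775 pos [ 522.3751 -223.888    50.1699] rot [ -90.0568   -0.0028 -104.5127] w 10.844162336379798 F [-0.1059  0.0304 -1.4643] j [ 45.3582  19.945  -31.5457 103.7053  11.9315  59.7156  -5.2356]
slide [ 0.0058  0.1659 -0.0003] dr [ 0.0003 -0.0001  0.    ] dist 33.19066511082824
```

View pics/wrist4.png

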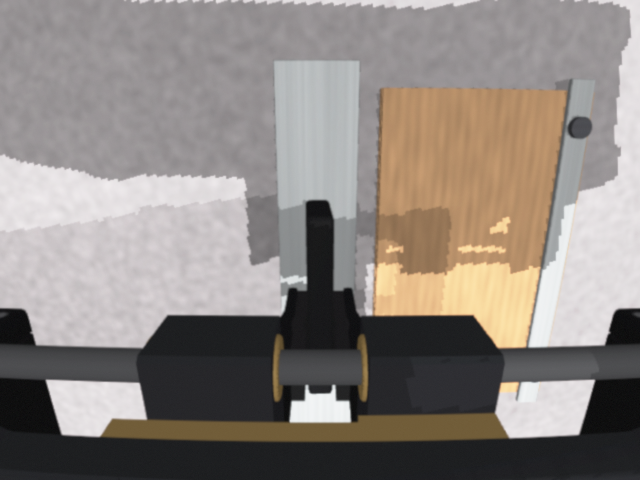

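View pics/side4.png

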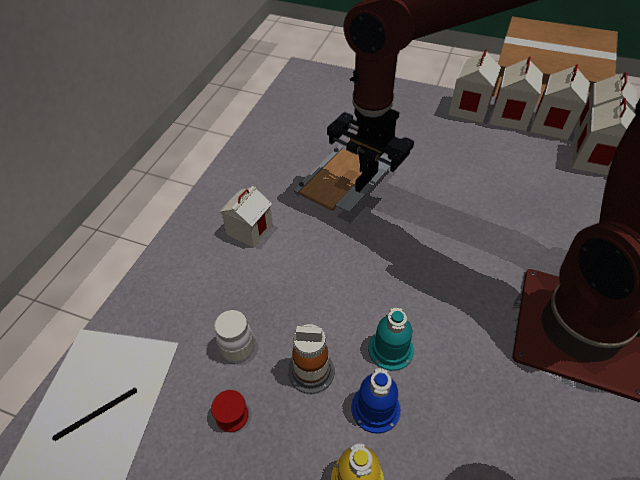

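In the wrist view the rule's end (275–359,60) hangs parallel to the board edge (380,88)–(372,310), with a gap between them. I'll measure the offsets.

```bash
python3 - <<'E'
from h import *
np.set_printoptions(precision=1,suppress=True)
c=pickle.load(open('wrist4.pkl','rb'))
n=np.array([.968,-.25]);e=np.array([.25,.968])
E0=np.array([557.5,-234])
def f(u,v,z):
    p=onz(c,u,v,z)[:2];return p,np.array([(p-E0)@n,(p-E0)@e])
for q in [(275,61,40.5),(359,61,40.5),(380,88,10),(374,300,10)]: print(q,*f(*q))
print("tcp",(np.array([522.3,-223.9])-E0)@n,(np.array([522.3,-223.9])-E0)@e)
E
```

```text
(275, 61, 40.5) [ 529.6 -114.4] [-56.9 108.8]
(359, 61, 40.5) [ 566.9 -124.1] [-18.4 108.7]
(380, 88, 10) [ 578.3 -137.4] [-4.  98.7]
(374, 300, 10) [ 548.4 -259.5] [ -2.5 -27. ]
tcp -36.59860000000004 0.976799999999983
```

```bash
python3 -m crank '{"slide":[[0,0.04,0],[0,0.1,0],[0,0.15,0],[0,0.168,0],[0,0.168,0.02],[0,0.168,0.04],[0,0.168,0.05],[0,0.168,0.05]],"dr":[[0,0,0],[0,0,0],[0,0,0],[0,0,0],[0,0,0],[0,0,0],[0,0,0],[0,0,0]],"hand":[-1,-1,-1,-1,-1,-1,-1,-1]}' ; python3 - <<'E'
from cell import env
from h import *
plan(env,[537,-229,16],-104.5)
E
```

```text
clock: 9.78
eef_pos: [532.2, -226.4, 16.4]
tcp_rot: [-90.1, 0.0, -104.5]
wrist_force: [0.0, 0.2, -2.1]
width: 10.5
t 9.775 pos [ 532.1746 -226.374    16.4451] rot [ -90.0562    0.0062 -104.5139] w 10.475583586813466 F [ 0.0139  0.2241 -2.1182] j [ 44.0952  23.3398 -30.6705 103.8165  13.9901  56.676   -6.7937]
slide [0.0067 0.0022 0.0266] dr [ 0.0003 -0.0001 -0.    ] dist 5.511674887676396
```

```bash
python3 -m crank '{"slide":[[0,0,0.005],[0,0,0.01],[0,0,0.015],[0,0,0.015]],"dr":[[0,0,0],[0,0,0],[0,0,0],[0,0,0]],"hand":[-1,-1,-1,-1]}' ; python3 -m crank '{"slide":[[0,0.002,0.005],[0,0.002,0.01],[0,0.002,0.01]],"dr":[[0,0,0],[0,0,0],[0,0,0]],"hand":[-1,-1,-1]}'
```

```text
clock: 10.28
eef_pos: [535.1, -227.2, 16.5]
tcp_rot: [-90.1, 0.0, -104.5]
wrist_force: [-0.2, -0.4, -1.6]
width: 10.5
clock: 10.65
eef_pos: [537.1, -227.7, 16.0]
tcp_rot: [-90.1, 0.0, -104.5]
wrist_force: [0.3, -0.7, -2.2]
width: 10.3
```

```bash
python3 -m crank '{"slide":[[0,0,0.005],[0,0,0.01],[0,0,0.01]],"dr":[[0,0,0],[0,0,0],[0,0,0]],"hand":[-1,-1,-1]}'
```

```text
clock: 11.02
eef_pos: [538.4, -228.0, 16.2]
tcp_rot: [-90.1, -0.0, -104.5]
wrist_force: [-4.6, 1.3, 3.6]
width: 10.5
```

Contact at the predicted spot. A little more push to seat it flush, then I'll look.

```bash
python3 -m crank '{"slide":[[0,0,0.005],[0,0.001,0.008],[0,0.001,0.008],[0,0.001,0.008]],"dr":[[0,0,0],[0,0,0],[0,0,0],[0,0,0]],"hand":[-1,-1,-1,-1]}';  python3 - <<'E'
from cell import env
from h import *
for n in ("wrist",):
  c=env.read_camera(n);cv2.imwrite(f"pics/{n}5.png",c["image"][:,:,::-1]);pickle.dump(c,open(f"{n}5.pkl","wb"))
s=env.state();print(s["ft_torque"],s["wrist_force"])
E
```

```text
clock: 11.52
eef_pos: [538.9, -228.1, 16.3]
tcp_rot: [-90.3, -0.0, -104.5]
wrist_force: [-8.0, 2.8, 8.8]
width: 10.5
[0.51612182 1.78760112 0.03533182] [-7.62919817  1.97248882  9.21989187]
```

View pics/wrist5.png

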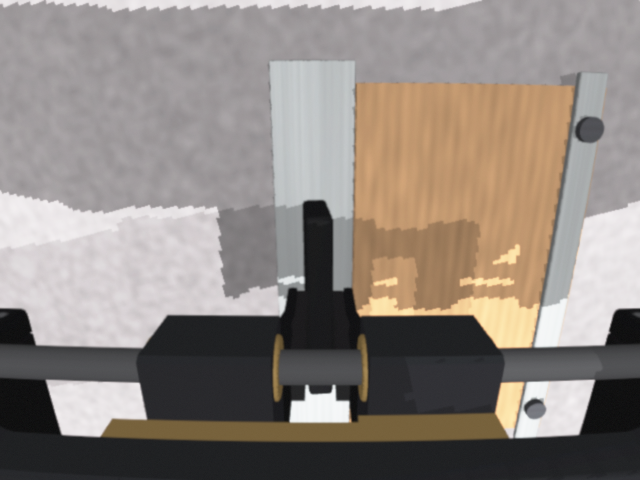

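The rule meets the board edge along x≈355 with no gap visible. I'll release with a small opening and lift.

```bash
python3 -m crank '{"slide":[[0,0.001,0],[0,0.002,0],[0,0.002,0],[0,0.002,0],[0,0,0],[0,-0.02,0],[0,-0.1,0],[0,-0.25,0],[0,-0.4,0],[0,-0.5,0],[0,-0.5,0]],"dr":[[0,0,0],[0,0,0],[0,0,0],[0,0,0],[0,0,0],[0,0,0],[0,0,0],[0,0,0],[0,0,0],[0,0,0],[0,0,0]],"hand":[-0.5,-0.5,-0.5,-0.5,-0.5,-0.5,-0.5,-0.5,-0.3,0,0]}';  python3 - <<'E'
from cell import env
from h import *
for n in ("wrist","top"):
  c=env.read_camera(n);cv2.imwrite(f"pics/{n}6.png",c["image"][:,:,::-1]);pickle.dump(c,open(f"{n}6.pkl","wb"))
plan(env,[482,-140,250],-164)
E
```

```text
clock: 12.95
eef_pos: [540.4, -228.6, 118.3]
tcp_rot: [-90.1, -0.1, -104.5]
wrist_force: [1.2, -0.2, -0.0]
width: 40.3
t 13.05 pos [ 538.9407 -228.195   115.8695] rot [ -90.3055   -0.0323 -104.5241] w 42.02126092348607 F [-0.7245 -0.5796 -0.8362] j [ 45.2901  18.1337 -32.0608  97.4677  10.324   67.6607  -4.0087]
slide [-0.3551 -0.6688 -0.3898] dr [0.0014 0.3304 0.001 ] dist 170.3278674865062
```

View pics/wrist6.png

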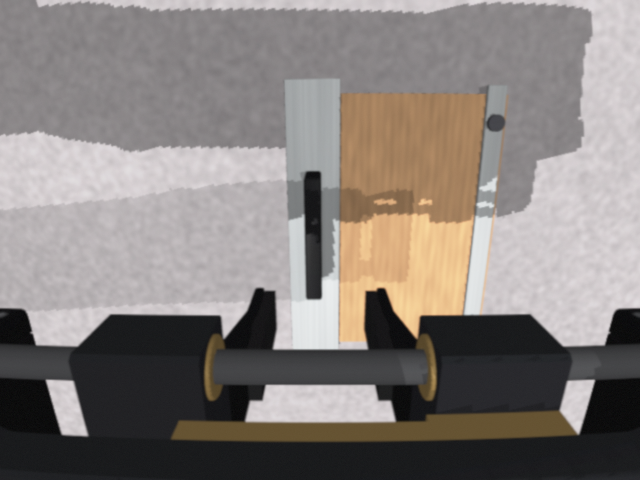

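The rule lies flush: its edge coincides with the board edge from (340,94) to (339,345). It overhangs the board by about 14 px at the far end, so it is centred. On to the bottle.

```bash
python3 -m crank '{"slide":[[0,-0.15,0],[-0.05,-0.35,-0.05],[-0.15,-0.55,-0.15],[-0.3,-0.7,-0.25],[-0.5,-0.8,-0.33],[-0.7,-0.8,-0.38],[-0.82,-0.8,-0.39],[-0.85,-0.8,-0.39],[-0.85,-0.8,-0.39]],"dr":[[0,0,0],[0,0.03,0],[0,0.08,0],[0,0.13,0],[0,0.19,0],[0,0.25,0],[0,0.3,0],[0.001,0.33,0],[0.001,0.33,0]],"hand":[0.5,1,1,1,1,1,1,1,1]}';  python3 - <<'E'
from cell import env
from h import *
plan(env,[470,130,270],-164)
E
```

```text
clock: 14.18
eef_pos: [506.5, -43.7, 275.1]
tcp_rot: [-90.0, -0.3, -163.8]
wrist_force: [-0.5, 0.0, -0.6]
width: 86.9
t 14.175 pos [506.5052 -43.6763 275.0661] rot [ -90.0318   -0.2851 -163.8133] w 86.93621970148078 F [-0.5245  0.0125 -0.5831] j [ 35.209    3.1171 -36.4259  94.426    1.9063  83.3524 -75.2198]
slide [-0.0669  0.0255 -0.8848] dr [0.0002 0.001  0.0016] dist 177.54369279572322
```

```bash
python3 -m crank '{"slide":[[0,0,-0.12],[-0.02,0.01,-0.36],[-0.04,0.02,-0.6],[-0.06,0.025,-0.8],[-0.065,0.025,-0.88],[-0.065,0.025,-0.885]],"dr":[[0,0,0],[0,0,0],[0,0,0.001],[0,0,0.0015],[0,0,0.0015],[0,0,0.0015]],"hand":[1,1,1,1,1,1]}';  python3 - <<'E'
from cell import env
from h import *
c=env.read_camera("wrist");cv2.imwrite("pics/w7.png",c["image"][:,:,::-1]);pickle.dump(c,open("w7.pkl","wb"))
c=env.read_camera("top");cv2.imwrite("pics/top7.png",c["image"][150:300,330:530,::-1].repeat(4,0).repeat(4,1))
plan(env,[473,276,250],-164)
E
```

```text
clock: 14.92
eef_pos: [469.3, 130.4, 270.0]
tcp_rot: [-90.0, -0.0, -163.7]
wrist_force: [-0.1, -0.8, 0.2]
width: 86.9
t 15.025 pos [469.9056 128.5481 269.8905] rot [ -90.0156   -0.0428 -163.8756] w 87.34382300382485 F [-0.4952 -0.3788 -0.4223] j [ 25.6918   0.5087 -45.74    97.3159   0.3489  82.3709 -93.9692]
slide [-0.2197  0.0995 -0.7039] dr [0.0001 0.0007 0.0002] dist 148.81963047933368
```

View pics/w7.png

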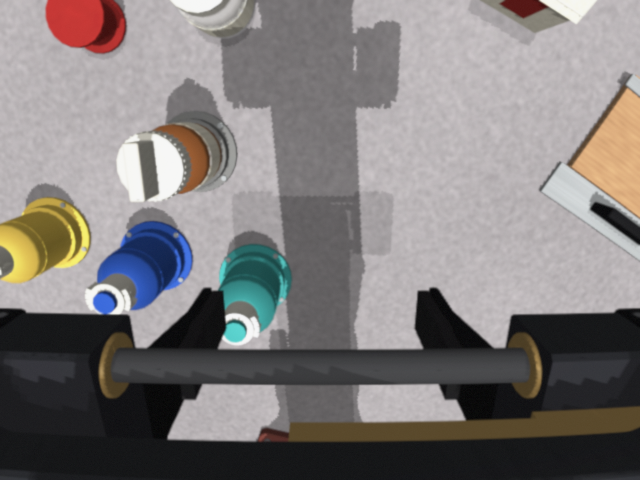

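View pics/top7.png

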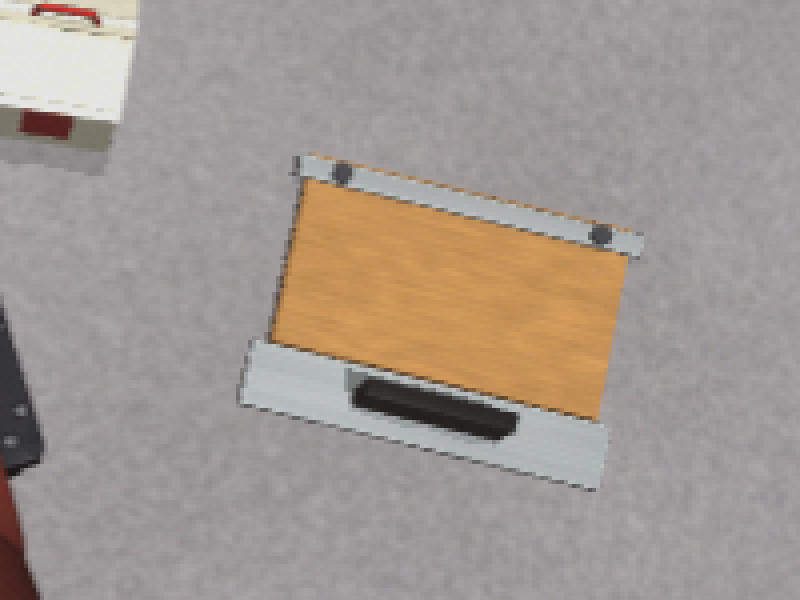

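The top crop shows the rule flush and centred within about 4 mm. The wrist view shows the amber bottle's cap at (155,166) with its bar. I'll measure it.

```bash
python3 - <<'E'
from h import *
c=pickle.load(open('w7.pkl','rb'))
cv2.imwrite("pics/w7c.png",cv2.resize(c["image"][115:220,105:245,::-1],None,fx=5,fy=5,interpolation=cv2.INTER_CUBIC))
E
```

View pics/w7c.png

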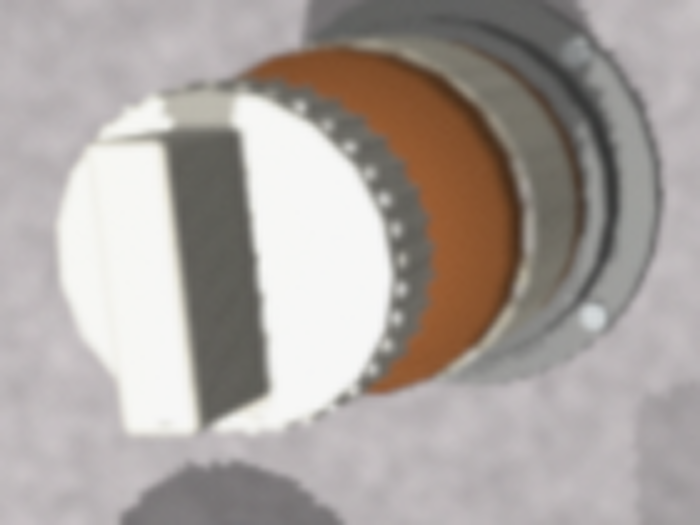

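```bash
python3 - <<'E'
from h import *
np.set_printoptions(precision=1,suppress=True)
c=pickle.load(open('w7.pkl','rb'))
def P(p,z): return onz(c,p[0]/5+104.6,p[1]/5+114.6,z)[:2]
for pts,z in (([(92,142),(165,138),(200,432),(125,435)],165),([(238,128),(268,392)],135)):
    Q=np.array([P(p,z) for p in pts]);e=np.diff(np.vstack([Q,Q[:1]]),axis=0)
    print(Q.mean(0),np.linalg.norm(e,axis=1),np.degrees(np.arctan2(e[:,1],e[:,0])))
# disc: left edge and right edge extents
print("disc",P((60,255),135),P((392,265),135),(P((60,255),135)+P((392,265),135))/2)
E
```

```text
[472.9 274.8] [11.1 43.6 11.8 43.6] [ -71.7 -164.   108.2   15. ]
[474.1 270.6] [42.8 42.8] [-163.7   16.3]
disc [466.6 302. ] [479.9 248.3] [473.3 275.2]
```

Wrist and fixed views agree: the cap is at (473,275.3) with its bar at 16°, and the sizes match (43.6×11.5).

```bash
python3 -m crank '{"slide":[[-0.03,0.01,-0.1],[-0.09,0.03,-0.28],[-0.15,0.05,-0.5],[-0.2,0.08,-0.65],[-0.22,0.1,-0.7],[-0.22,0.15,-0.7],[-0.22,0.2,-0.7],[-0.22,0.2,-0.7]],"dr":[[0,0,0],[0,0,0],[0,0,0],[0,0.001,0],[0,0.001,0],[0,0.001,0],[0,0.001,0],[0,0.001,0]],"hand":[1,1,1,1,1,1,1,1]}';  python3 - <<'E'
from cell import env
from h import *
c=env.read_camera("wrist");cv2.imwrite("pics/w8.png",c["image"][:,:,::-1]);pickle.dump(c,open("w8.pkl","wb"))
plan(env,[473,275.3,139],-164)
E
```

```text
clock: 16.02
eef_pos: [473.3, 273.5, 228.9]
tcp_rot: [-90.0, -0.1, -164.2]
wrist_force: [0.7, -0.3, 0.3]
width: 87.1
t 16.075 pos [473.4446 273.9807 229.5828] rot [ -89.9736   -0.0731 -164.1449] w 87.09379431289382 F [0.6356 0.1982 0.0085] j [  11.9084   12.1082  -53.1202   93.4915    9.8215   79.4047 -116.5723]
slide [-0.0002  0.4529 -0.0072] dr [-0.0001 -0.0008  0.0004] dist 90.5935340952785
```

View pics/w8.png

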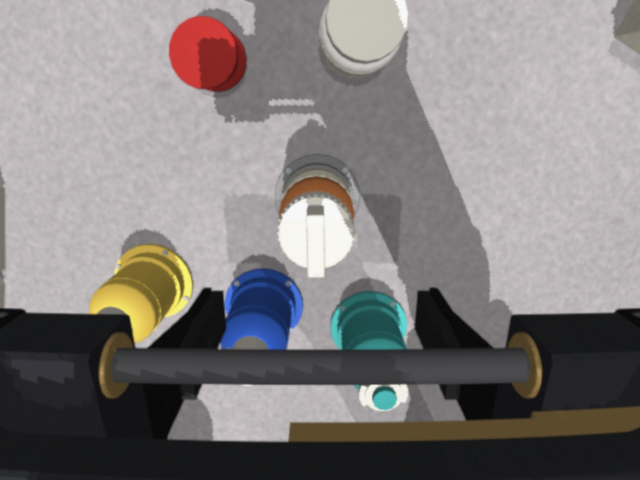

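```bash
python3 - <<'E'
from h import *
d=pickle.load(open('c0.pkl','rb'))
print(tri([(d["side"],381,379),(d["top"],200,342)]),tri([(d["side"],398,317),(d["top"],265,337)]))
E
python3 -m crank '{"slide":[[0,0.1,-0.007],[0,0.22,-0.007],[0,0.34,-0.007],[0,0.42,-0.007],[0,0.45,-0.007],[0,0.453,-0.007]],"dr":[[0,0,0],[0,0,0],[0,0,0],[0,0,0],[0,0,0],[0,0,0]],"hand":[1,1,1,1,1,1]}';  python3 - <<'E'
from cell import env
from h import *
c=env.read_camera("wrist");cv2.imwrite("pics/w9.png",c["image"][:,:,::-1])
plan(env,[473,275.3,139],-164)
E
```

```text
(array([335.98239268, 299.89555604, 124.96217216]), [np.float64(1.4542037675913724), np.float64(1.4542037675914592)]) (array([343.35545685, 167.44253856, 110.33763669]), [np.float64(3.2743056896173517), np.float64(3.2743056896174974)])
clock: 16.82
eef_pos: [473.0, 275.3, 139.0]
tcp_rot: [-90.0, -0.1, -164.1]
wrist_force: [-0.6, 1.0, 0.5]
width: 87.1
t 16.875 pos [473.2323 275.4596 139.3507] rot [ -89.9847   -0.0397 -164.145 ] w 87.0248626933284 F [ 0.4155 -0.3543 -0.3311] j [  10.1312   16.2394  -52.1386  100.5981   13.5997   69.8426 -119.7917]
slide [0.0013 0.0018 0.0004] dr [-0.0001 -0.0008  0.0002] dist 0.4499589744004683
```

View pics/w9.png

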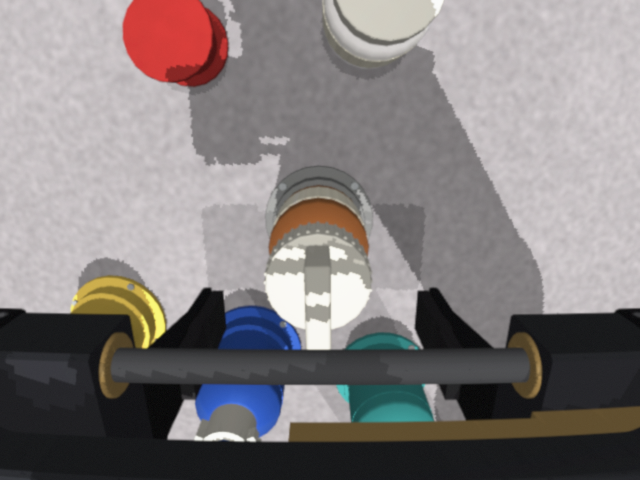

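The bar (318,300) is centred between the fingers, and the neighbouring bottles are no more than 125 mm high, so they clear. Closing.

```bash
python3 -m crank '{"slide":[[0,0,0],[0,0,0],[0,0,0],[0,0,0],[0,0,0],[0,0,0],[0,0,0],[0,0,0],[0,0,0],[0,0,0],[0,0,0],[0,0,0],[0,0,0]],"dr":[[0,0,0],[0,0,0],[0,0,0],[0,0,0],[0,0,0],[0,0,0],[0,0,0],[0,0,0],[0,0,0],[0,0,0],[0,0,0],[0,0,0],[0,0,0]],"hand":[-1,-1,-1,-1,-1,-1,-1,-1,-1,-1,-1,-1,-1]}'; python3 -m crank '{"slide":[[0,0.01,0],[0,0.02,0],[0,0.025,0],[0,0.025,0]],"dr":[[0,0,0],[0,0,0],[0,0,0],[0,0,0]],"hand":[-1,-1,-1,-1]}'
```

```text
clock: 18.5
eef_pos: [473.1, 275.7, 139.4]
tcp_rot: [-90.0, -0.0, -164.1]
wrist_force: [-1.0, 3.6, -1.0]
width: 10.2
clock: 19.0
eef_pos: [473.5, 275.7, 134.8]
tcp_rot: [-90.0, 0.0, -164.1]
wrist_force: [-1.6, 0.8, 7.8]
width: 10.3
```

```bash
python3 -m crank '{"slide":[[0,0.006,0],[0,0.011,0],[0,0.011,0]],"dr":[[0,0,0],[0,0,0],[0,0,0]],"hand":[-1,-1,-1]}'
```

```text
clock: 19.38
eef_pos: [473.7, 275.8, 133.2]
tcp_rot: [-90.0, 0.0, -164.2]
wrist_force: [-2.7, 0.6, 7.3]
width: 10.3
```

```bash
python3 -m crank '{"slide":[[0,0.006,0],[0,0.006,0]],"dr":[[0,0,0],[0,0,0]],"hand":[-1,-1]}'
```

```text
clock: 19.62
eef_pos: [473.8, 276.0, 132.8]
tcp_rot: [-90.0, 0.1, -164.2]
wrist_force: [-4.2, -0.6, 10.9]
width: 10.4
```

```bash
python3 -m crank '{"slide":[[0,0.003,0],[0,0.003,0],[0,0.003,0],[0,0.003,0],[0,0.003,0],[0,0.003,0],[0,0.003,0],[0,0.003,0],[0,0.003,0],[0,0.003,0],[0,0.003,0],[0,0.003,0],[0,0.003,0],[0,0.003,0]],"dr":[[0,-0.02,0],[0,-0.06,0],[0,-0.1,0],[0,-0.14,0],[0,-0.18,0],[0,-0.22,0],[0,-0.26,0],[0,-0.3,0],[0,-0.34,0],[0,-0.38,0],[0,-0.42,0],[0,-0.445,0],[0,-0.45,0],[0,-0.45,0]],"hand":[-1,-1,-1,-1,-1,-1,-1,-1,-1,-1,-1,-1,-1,-1]}';  python3 - <<'E'
from cell import env
from h import *
for n in ("wrist","side"):
  c=env.read_camera(n);cv2.imwrite(f"pics/{n}10.png",c["image"][:,:,::-1])
s=env.state();print(s["joint_pos"],s["ft_torque"],s["wrist_force"])
E
```

```text
clock: 21.38
eef_pos: [474.6, 276.3, 133.0]
tcp_rot: [-89.8, 0.0, -83.2]
wrist_force: [-0.7, 1.4, 7.9]
width: 10.5
[ 20.56361933  22.56496129 -67.13071348 100.62712872  22.01259287
  71.40236024 -45.35780852] [ 0.27636376 -0.01386135 -0.02806649] [-0.98537024  1.0813545   7.7204404 ]
```

View pics/wrist10.png

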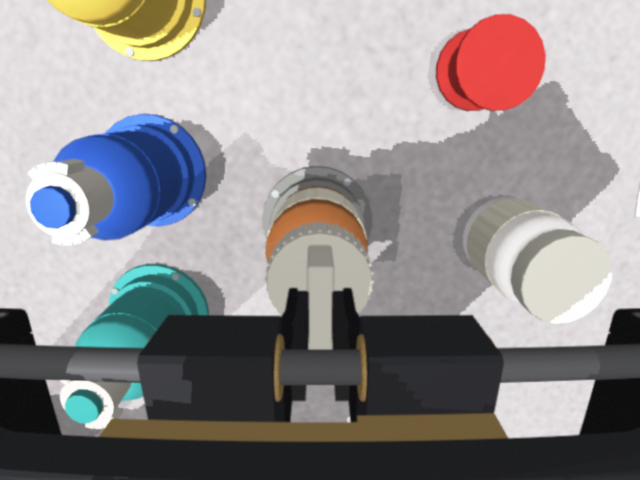

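The bar stays aligned with the gripper after an 81° turn. Lifting.

```bash
python3 -m crank '{"slide":[[0,-0.02,0],[0,-0.05,0],[0,-0.09,0],[0,-0.15,0],[0,-0.22,0],[0,-0.3,0],[0,-0.38,0],[0,-0.44,0],[0,-0.48,0],[0,-0.48,0],[0,-0.48,0]],"dr":[[0,0,0],[0,0,0],[0,0,0],[0,0,0],[0,0,0],[0,0,0],[0,0,0],[0,0,0],[0,0,0],[0,0,0],[0,0,0]],"hand":[-1,-1,-1,-1,-1,-1,-1,-1,-1,-1,-1]}';  python3 - <<'E'
from cell import env
from h import *
for n in ("wrist","side","top"):
  c=env.read_camera(n);cv2.imwrite(f"pics/{n}11.png",c["image"][:,:,::-1]);pickle.dump(c,open(f"{n}11.pkl","wb"))
plan(env,[473,275.3,228],-84)
E
```

```text
clock: 22.85
eef_pos: [474.2, 276.1, 228.5]
tcp_rot: [-89.9, -0.0, -83.2]
wrist_force: [-0.9, -0.8, -0.5]
width: 10.0
t 23.0 pos [474.1755 276.136  228.5663] rot [-89.8685  -0.0038 -83.1726] w 10.161143559210856 F [ 0.4506  0.4563 -0.0322] j [ 23.2072  17.5804 -69.3791  93.1555  16.7284  80.7727 -41.1543]
slide [ 0.0035  0.0028 -0.0063] dr [-0.0007  0.0046  0.    ] dist 1.549681646341352
```

View pics/side11.png

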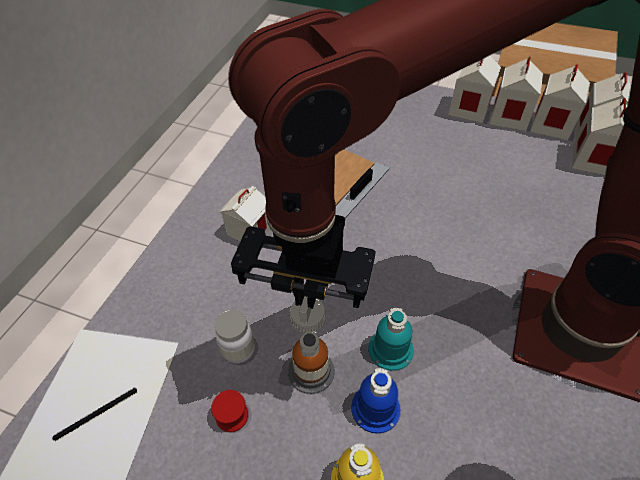

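View pics/wrist11.png

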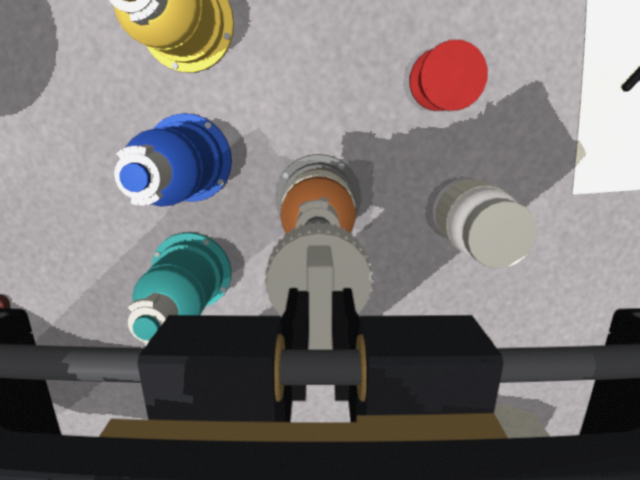

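View pics/top11.png

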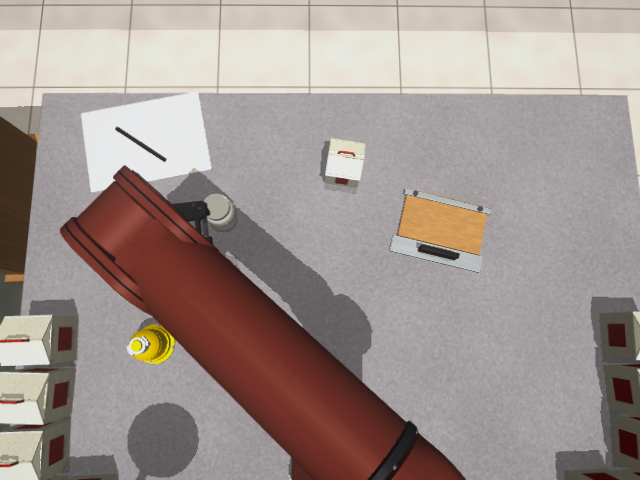

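The cap is off and upright in the fingers at side (307,315), above the open neck at (309,340). By height the gap is about 77 mm (lifted 89 mm from a rim 12 mm below the mouth). The rule is still flush at top (438,252), and the jar, box and spool have not moved. Handing in.

```bash
python3 - <<'E'
from cell import env
print(env.job_done()); s=env.state();print(s["clock"],s["eef_pos"],s["width"])
E
```

```text
the job is handed in; nothing more can be done
None
the job is handed in; nothing more can be done
```

The job is done and handed in at about 23 s of the 54 s limit; no verdict is reported.

- **Straightedge:** I took it by its grip and laid it flush against the robot-facing edge of the blanks, confirmed by touch (about 9 N) and by camera. It was then released. The last top picture shows it still flush. Its overhang is about 12 mm at one end and 5 mm at the other, so it sits about 4 mm off centre; I left it there as roughly centred.
- **Cap:** I pressed it to its stop (about 6.6 mm, 11 N), turned it 81° counter-clockwise and lifted it off.
- **Final pose:** The cap is held upright at a 10 mm grip width, within about 1.5 mm of the bottle axis. The gap to the mouth works out at about 77 mm from the lift height; I did not measure it in a picture.
- **Bystanders:** In the last pictures the jar, gift box and spool looked unmoved; I compared these by eye only.

No check failed. The highest wrist force I read was about 12 N.

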